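Hold a lamp bracket against the bench divider for screwing

TASK

Pull open the top drawer of the small wooden bench cabinet, take out the white lamp bracket, and hold it upright and straight with its back plate flat against the grey bench divider, centred between the blue tape marks, so that a colleague can drive its screws. Ease it on and keep a steady push of about 10 N, never as much as 25 N, and finish with the gripper still holding and pressing the bracket there. Leave the other things on the bench where they are.

Things in the scene. Friction and masses are not known exactly. Their poses are not given: they have to be found in the camera images.
- cabinet_drawer0 (a joint): opening of the top drawer in m: 0 shut, at most 0.165; starts 0 to 0.012, about 1 N of friction, stays where left. Open tray: floor 110 above the bench, inside 195 long (x) x 258 wide (y), rim 178 above the bench, drawer front 15 thick up to 188. The handle is 50 mm in front of the inside of the drawer front; from 0.14 on the bracket is clear of the cabinet's top
- cabinet_drawer0_handle (a point): middle of the top drawer's bar handle, 162 mm above the bench, 38 below the cabinet's top. Moves with the drawer. Its x axis points into the wooden two-drawer cabinet (240 deep x 300 wide x 200 high, fixed): the drawer slides out along -x. Round steel bar 11 in diameter, 120 long along y, 35 mm in front of the drawer front's face (29 free behind it), on 8 mm stems at y = +-51
- bracket: white cast lamp bracket, 0.17-0.34 kg, upright in the left or right half of the top drawer, turned up to 0.35 rad. Origin on its underside, below the centre of the socket block: 34 (x -17 to 17) x 30 wide (y) x 52 high, flat sides to grip, black thumbscrew in front to x=-31. Back plate x 44 to 50, 90 wide, 58 high, on a web 18 wide; its flat back looks to +x. Centre of mass at x=11, z=27
- panel: grey sheet of the bench divider, 380 wide (y) x 8 thick, 12 to 185 mm above the bench, between two aluminium posts (26 square, 185 high, 206 mm either side of the middle, feet 90 x 50 x 8). Origin at bench level, middle of its front face, which looks to its own -x. Posts are fixed; the sheet sits in rubber and gives straight back (+x) 1 mm for each 3 N
- mark (a point): centre of the marked place on the sheet's front face, 144 mm above the bench, mid-width; axes of the panel. Four blue tape corners frame 96 x 64 mm round it, 3 mm clear of the centred plate; the upper ones run on over the sheet's top edge. The bracket belongs with its x, y, z along the panel's and its back face here
- screw_tin: blue-labelled tin of screws, 56 in diameter, 45 high, standing in the other half of the top drawer; origin at the centre of its underside
- spectacles: black spectacles, opened, 135 wide, 140 long, 45 high, standing on the bench; origin under the middle of the front
- pen_mug: red mug with pens, 80 in diameter, 160 high over the pens; origin at the centre of its underside
- screwdriver: screwdriver with yellow handle, 180 long, 26 thick, lying; origin under its middle
- cleaner: white cleaner bottle with yellow label and red cap, 60 in diameter, 170 high; origin at the centre of its underside
- job_tray: blue job tray with two lenses, 140 x 200 x 32 high; origin at the centre of its underside

How it is judged (in metres and radians):
On the way, in this order (a step that is already met when the one before it is completed fails the run):
1. the top drawer is pulled open by at least 100 mm (value of joint cabinet_drawer0 above 0.1 m), for 0.2 s.
2. the bracket is gripped and lifted clear out of the drawer (height (world z) of bracket above 0.185 m and contact force between the fingers and bracket above 1 N), for 0.1 s.
At the end, for the whole second after the job is handed in: the gripper still holds the bracket, pressing its back plate on the divider with 6 to 15 N, within 7 mm of the marked place sideways and in height (bracket origin 29 mm below the mark, 50 mm in front), flat and upright within 0.07 rad (4 degrees), at rest (contact force between bracket and panel between 6 and 15 N and contact force between the fingers and bracket above 1 N and angle between the x axis of bracket and the x axis of panel, either way round below 0.07 rad and angle between the z axis of bracket and the z axis of panel, either way round below 0.07 rad and linear speed of bracket below 0.02 m/s and x of bracket in the frame of mark between -0.055 and -0.045 m and y of bracket in the frame of mark between -0.007 and 0.007 m and z of bracket in the frame of mark between -0.036 and -0.022 m); the arm keeps its last pose, push and grip.
It fails at once if the bracket is pushed on the divider with 25 N or more (contact force between bracket and panel above 25 N).
It fails at once if another thing on the bench is shifted by more than 25 mm (distance of any of spectacles, pen_mug, screwdriver, cleaner, job_tray from where it was at the start of the episode above 0.025 m).
It also fails if it takes over 61 s, if anything falls off the work surface, if the arm or the gripper's body presses on something with over 40 N, if the wrist force passes 120 N, or if a joint passes its speed limit or range.

ROBOT

A 6-joint arm with a two-finger parallel gripper is mounted at the origin on the work surface. World frame = base frame: x ahead of the robot, y to its left, z up, the work surface at z = 0. Lengths are in m, angles in degrees, forces in N, time in s.
With the tool pointing down it reaches from about 0.25 to 0.8 m from the base axis. Payload 8.5 kg.
Tool frame: the origin (TCP) lies on the centre line of the jaws, within the pads' length; the fingertips stand 14 mm ahead of it and the grasp point (between the pads) lies 5 mm behind it; z points along the fingers, y is the line along which they close (so a half turn about z gives the same grasp; the last joint's range is limited). The gripper opens to 85 mm and grips with 20 to 120 N. Pads are 22 mm wide; open, the fingers measure 114 mm over their backs; the gripper's body (76 mm by 85 mm) begins 54 mm behind the grasp point. The pads swing forward as they close: fully open they stand 13 mm farther back than shut.
Start: joints at [-64.859, 13.648, -0.773, 75.585, 0, 90], TCP at [0.223, -0.475, 0.245] pointing down, gripper open.
Joint ranges: [-152.45, 152.45], [-59.26, 108.67], [-65.41, 83.53], [-104.44, 129.93], [-82.83, 76.93], [-180, 180]. Speed limits (degrees/s): [127.2, 127.2, 159.86, 180, 180, 180].

INTERFACE

Orientations are given as [roll, pitch, yaw] about the fixed x, y, z axes, in that order (R = Rz(yaw) Ry(pitch) Rx(roll)).
In Python, from bench import arm, optics gives the robot as it stands.
- The arm moves only by the tool drive_tool, never from a script. Its argument "steps" is a list of rows, each an object with "delta_pos": the shift along the tool's x, y, z in cm, a list of three; "yaw": the turn about the tool's z in rad. In form: [{"delta_pos": [tx, ty, tz], "yaw": yaw}, ...]. A call has 1 to 10 rows; each row shifts and turns the commanded pose from where the row before left it, along the tool's axes as they then stand; what a row does not reach is not made up. A row lasts 1/10 s, in which the tool goes at most 50 mm and 8.59 degrees, less where a joint would pass 70% of its speed; a pose out of reach is approached as far as the arm can. A call with a gripper value outside its range is refused whole. "claw" is the finger opening in cm, from 0 to 8.54, set as the call begins (left out, the last holds). The fingers move at their own pace and stop on an object; "newtons" is the grip in N (left out, the last holds). Time passes only in rows, so rows that do not move let the fingers close. It gives the time, the measured TCP pose, the force, the opening and the grip force at its end, in the units of the state.
- arm.get_state(): the state, without advancing time (a new reading comes with each control period).
- optics.snapshot(name): name is "scene" or "top" or "wrist"; returns the picture (420x560x3 uint8, red, green, blue); there is no depth.
- optics.calibration(name): a dict with "camera_matrix" (3x3 intrinsics, pixels), "world_to_cam" (4x4, takes a point from world to camera coordinates). Camera axes: x right, y up, looking along -z (the intrinsics and any distortion apply to the point x, -y, -z); pixel columns grow to the right and rows downward; lengths in m; the calibration is good to about 2 mm. The wrist camera is an equidistant fisheye: a pixel r from the principal point sees the ray r / f radians off the axis. A picture is of the moment at which its call begins: read the wrist's pose just before it. calibration takes no time and is no camera call; for the wrist camera it gives the pose at the moment of the call.
- arm.sign_off(): hands the job in; it is judged then, once.
Trained networks look in the newest picture that a camera, given by its name, has taken for a name from the list of things; names that differ only in an ending like _2 or _b are one class to them, and where a whole thing is asked for, a point or a joint stands for the part that bears it (a point fixed in the world has none). Each returns a list of dicts, best first, with "confidence" (0 to 1); they miss things now and then, are a little off and sometimes report something else, mostly with a low value. They report only what shows in the picture. A call takes as long as a camera call.
- optics.trace(camera, query): "mask" (420x560 bool, what is visible of it) and "bbox" ([left, top, width, height] in pixels, round what is visible of it).
- optics.place_of(camera, query): "point" ([row, column] in pixels: a listed point, or the origin of a listed thing).
The state is a dict: "clock": time; "joint_pos": joint angles; "qd": joint speeds; "joint_torque": joint torques, N m; "tcp_pos": TCP position; "eef_rot": TCP orientation; "wrist_force": force on the tool from outside, world axes, zero at the start; "torque": the same for the moment, N m; "grip_width": finger opening in m; "finger_force": force on a finger pad.
Only numpy, scipy, OpenCV 4.12 (cv2) and the standard library are available. Lean on these libraries where they do the work, as an engineer would, in place of code of your own. Each camera call takes 0.05 s, during which the arm holds its last target. There are 200 camera calls.

## Working session

There is one attempt and no reset: what is moved stays moved. The work goes in short steps, Python scripts to look and compute and a tool call to move; the robot and the scene stay as the last step left them, time stands still between calls to the robot, and variables do not carry over. Pictures are saved under pics/ and viewed, at most 10 in all, crops included, and the job is handed in when it is done.

Besides the shell and the picture viewer there is one more tool, called in YAML: its name, and indented under it one key for each argument. drive_tool: Moves the arm, as the interface text tells. Its arguments: {"type":"object","properties":{"steps":{"type":"array"},"claw":{"type":"number"},"newtons":{"type":"number"}},"required":["steps"]}

```bash
mkdir -p pics
cat > h.py <<'E'
import numpy as np, cv2
from bench import arm, optics
def ray(cal,px):
    K=np.array(cal["camera_matrix"]);T=np.array(cal["world_to_cam"])
    r,c=px
    d=np.array([(c-K[0,2])/K[0,0],-(r-K[1,2])/K[1,1],-1.])
    R=T[:3,:3];return -R.T@T[:3,3],R.T@d
def atz(cal,px,z):
    o,d=ray(cal,px);return o+d*(z-o[2])/d[2]
def proj(cal,P):
    K=np.array(cal["camera_matrix"]);T=np.array(cal["world_to_cam"])
    p=(T[:3,:3]@np.array(P,float)+T[:3,3]);return np.array([K[1,2]-K[1,1]*p[1]/-p[2],K[0,2]+K[0,0]*p[0]/-p[2]])
E
python3 - <<'E'
from h import *
print(arm.get_state())
ims=[]
for n in("scene","top"):
    im=optics.snapshot(n);ims.append(im);cal=optics.calibration(n)
    cv2.imwrite(f"pics/{n}0.png",im[:,:,::-1])
    T=np.array(cal["world_to_cam"]);print(n,np.array(cal["camera_matrix"]).tolist(),(-T[:3,:3].T@T[:3,3]).round(3),{k:v for k,v in cal.items() if k not in("camera_matrix","world_to_cam")})
    for q,z in(("cabinet_drawer0_handle",.162),("mark",.144),("panel",0),("bracket",.11),("screw_tin",.11),("spectacles",0),("pen_mug",0),("screwdriver",0),("cleaner",0),("job_tray",0)):
        for d in optics.place_of(n,q)[:2]: print(q,np.round(d["point"],1),round(d["confidence"],2),atz(cal,d["point"],z).round(3))
print(arm.get_state()["clock"])
E
```

```text
{'clock': 0.0, 'joint_pos': array([-6.48609915e+01,  1.36807532e+01, -8.17646920e-01,  7.55850764e+01,
       -2.05664054e-06,  8.99981682e+01]), 'qd': array([ 0.01623601, -0.02917971,  0.02724577,  0.06944093, -0.04118672,
       -0.0141424 ]), 'joint_torque': array([ 1.43967940e-03, -5.38777685e+01,  3.46437764e+01,  1.85804965e-02,
       -4.34394622e-05,  5.17868500e-06]), 'tcp_pos': array([ 0.22285496, -0.47490246,  0.2446747 ]), 'eef_rot': array([-1.79916523e+02, -6.12167275e-07,  2.51408403e+01]), 'wrist_force': array([ 0.8780337 , -0.81862338,  0.52431978]), 'torque': array([ 0.01215786, -0.02236958, -0.02590302]), 'finger_force': 0.0, 'grip_width': 0.08526136558259767}
scene [[398.7782689681547, 0.0, 280.218937381273], [0.0, 398.7782689681547, 210.9586022539573], [0.0, 0.0, 1.0]] [ 0.937 -0.449  0.977] {}
cabinet_drawer0_handle [291.4 192.1] 0.62 [ 0.555 -0.208  0.162]
mark [160.4 287.7] 0.69 [0.516 0.273 0.144]
panel [190.1 284.5] 0.71 [0.504 0.277 0.   ]
spectacles [240.2 248. ] 0.89 [0.513 0.055 0.   ]
spectacles [254.9 182.2] 0.63 [ 0.381 -0.085  0.   ]
pen_mug [158.1 34
[... 160 characters left out ...]
 [0.804 0.069 0.   ]
top [[413.0629695800433, 0.0, 280.8183292342593], [0.0, 413.0629695800433, 219.0334530654909], [0.0, 0.0, 1.0]] [0.425 0.103 1.269] {}
cabinet_drawer0_handle [226.5 407.8] 0.65 [ 0.552 -0.206  0.162]
mark [239.4 227.8] 0.87 [0.52  0.279 0.144]
mark [152.9 306.4] 0.23 [0.763 0.062 0.144]
panel [246.  232.3] 0.59 [0.512 0.287 0.   ]
panel [245.1 308.5] 0.37 [0.514 0.053 0.   ]
screw_tin [290.8 357.4] 0.36 [ 0.38  -0.076  0.11 ]
spectacles [245.6 307.4] 0.73 [0.513 0.056 0.   ]
pen_mug [218.8 156.6] 0.64 [0.598 0.526 0.   ]
screwdriver [290.1 358.1] 0.75 [ 0.378 -0.095  0.   ]
cleaner [298.7 150.8] 0.96 [0.352 0.534 0.   ]
job_tray [155.2 303.2] 0.92 [0.798 0.067 0.   ]
1.1
```

View pics/scene0.png

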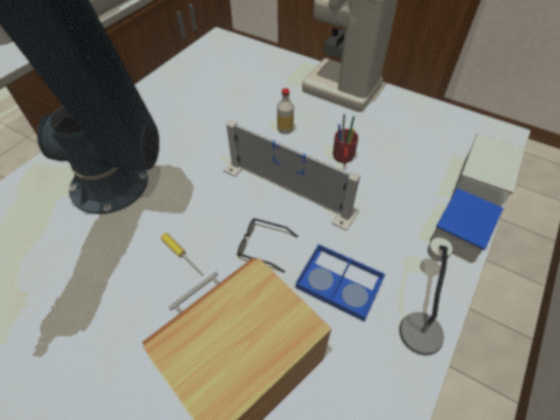

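View pics/top0.png

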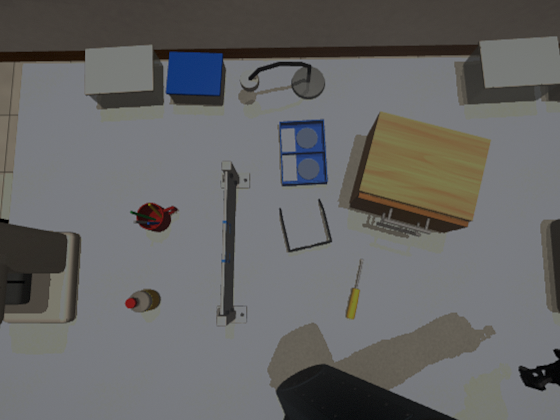

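The overview shows the cabinet at the right (top view, about (420,170)) with its handle at about (400,225). The divider runs along world x at column ~225, and its blue tape is on the -y face. Next I'll measure the angles.

```bash
python3 - <<'E'
from h import *
out=[]
for n,box in(("top",[(150,330,190,260),(100,240,340,500)]),("scene",[(110,240,215,370),(255,420,140,335)])):
    im=optics.snapshot(n);cal=optics.calibration(n);v=im.copy()
    for q,z in(("panel",.185),("cabinet_drawer0",.2),("cabinet_drawer0_handle",.162)):
        for d in optics.trace(n,q)[:1]:
            m=d["mask"].astype(np.uint8)
            c,_=cv2.findContours(m,0,2);c=max(c,key=cv2.contourArea)
            cv2.drawContours(v,[c],-1,(0,255,0) if 'cab' in q else (255,0,255),1)
            b=cv2.boxPoints(cv2.minAreaRect(c))
            print(n,q,round(d["confidence"],2),d["bbox"],[atz(cal,(p[1],p[0]),z).round(3)[:2].tolist() for p in b])
    for (a,b,c,e) in box:
        for s in(im,v)[:1]:
            out.append(cv2.resize(s[a:b,c:e],(400,300) if n=="scene" or c==340 else (280,720//1*300//720*1 or 300),interpolation=cv2.INTER_CUBIC))
        cv2.imwrite(f"pics/c_{n}{c}.png",cv2.resize(im[a:b,c:e],None,fx=4,fy=4,interpolation=cv2.INTER_CUBIC)[:,:,::-1])
E
python3 - <<'E'
import cv2,numpy as np
a=cv2.imread('pics/c_top190.png');b=cv2.imread('pics/c_top340.png')
b=cv2.resize(b,(510,446));a=cv2.resize(a,(233,600))
v=np.zeros((600,750,3),np.uint8);v[:,:233]=a;v[:446,240:750]=b
cv2.imwrite('pics/m1.png',v)
E
```

```text
top panel 0.68 [219.5, 173.0, 15.4, 141.1] [[0.324, 0.291], [0.699, 0.288], [0.698, 0.252], [0.323, 0.256]]
top cabinet_drawer0 0.95 [354.2, 190.8, 115.4, 43.6] [[0.582, -0.048], [0.641, -0.065], [0.562, -0.349], [0.504, -0.33]]
top cabinet_drawer0_handle 0.85 [355.9, 193.1, 112.6, 40.4] [[0.585, -0.054], [0.649, -0.072], [0.567, -0.368], [0.505, -0.348]]
scene panel 0.57 [232.9, 127.7, 116.4, 85.0] [[0.372, 0.148], [0.321, 0.3], [0.726, 0.284], [0.743, 0.15]]
scene cabinet_drawer0 0.59 [146.5, 256.6, 105.8, 84.4] [[0.532, -0.349], [0.603, -0.066], [0.643, -0.083], [0.568, -0.358]]
scene cabinet_drawer0_handle 0.95 [142.7, 258.4, 112.7, 88.3] [[0.51, -0.343], [0.589, -0.048], [0.63, -0.066], [0.547, -0.353]]
```

View pics/m1.png

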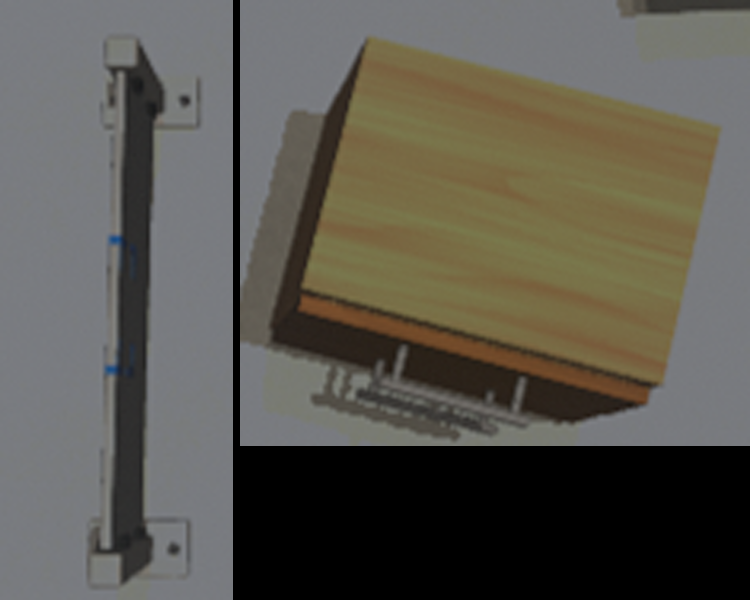

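```bash
cat > m.py <<'E'
from h import *
cal=optics.calibration("top")
C=[atz(cal,p,.2)[:2] for p in((191,359.5),(220.8,472.4),(111.9,380.8),(139.8,490.6))]
fl,fr,bl,br=C;print(np.round(C,3).tolist())
an=lambda v:np.degrees(np.arctan2(v[1],v[0]))
print("cab yaw",an(fl-fr)-90,an(bl-br)-90,an(bl-fl),an(br-fr),[np.linalg.norm(x).round(3) for x in(fl-fr,bl-br,bl-fl,br-fr)])
ctr=sum(C)/4;print("ctr",ctr)
im=cv2.imread("pics/top0.png");g=cv2.GaussianBlur(cv2.cvtColor(im,6),(3,3),0).astype(float)
L=[]
for r in list(range(178,217))+list(range(227,255))+list(range(266,305)):
    row=g[r,218:236];d=np.diff(row);k=int(np.argmin(d[4:13]))+4
    a,b,c=d[k-1],d[k],d[k+1];s=.5*(a-c)/(a-2*b+c)
    L.append((218+k+.5+s,r))
L=np.array(L,np.float32);vx,vy,x0,y0=cv2.fitLine(L,cv2.DIST_HUBER,0,.01,.01).ravel()
res=(L[:,0]-x0)*vy-(L[:,1]-y0)*vx;print("res",res.std())
f=lambda r:atz(cal,(r,x0+(r-y0)*vx/vy),.185)
a,b=f(171),f(314);print("panel edge",a,b,"normal yaw",an(a-b)+90, "mid",f(241.3))
# tape rows
hsv=cv2.cvtColor(im,cv2.COLOR_BGR2HSV).astype(int);B=(im[:,:,0].astype(float)-im[:,:,2]);
sub=B[210:275,221:228].max(1);w=np.clip(sub-30,0,None)
for lo,hi in((0,30),(30,65)): print("tape row",210+(w[lo:hi]*np.arange(lo,hi)).sum()/w[lo:hi].sum())
for q in((166.2,226.6),(320.4,221.8)): print("post",atz(cal,q,.185))
cs=optics.calibration("scene")
E
python3 m.py
```

```text
[[0.642, -0.074], [0.562, -0.361], [0.858, -0.137], [0.777, -0.422]]
cab yaw -15.562733901803028 -15.737764126518798 -16.160979253099928 -15.755505250523443 [np.float64(0.298), np.float64(0.297), np.float64(0.225), np.float64(0.224)]
ctr [ 0.70945771 -0.24860707]
res 0.13782118
panel edge [0.70193338 0.27724853 0.185     ] [0.324102   0.28280765 0.185     ] normal yaw 89.15705439208779 mid [0.51185788 0.28004514 0.185     ]
tape row 221.52238805970148
tape row 260.38461538461536
post [0.71524973 0.27923177 0.185     ]
post [0.30797842 0.2848946  0.185     ]
```

```bash
cat >> h.py <<'E'
def rel(x,y,z,yaw=None):
    "remaining move: turn first (rad about tool z), then shift in cm"
    s=arm.get_state();w=s["eef_rot"][2];p=s["tcp_pos"]
    yaw=w if yaw is None else yaw
    a=np.radians(yaw);d=np.array([x,y,z])-p
    print("yaw",round(w,2),"turn rad",np.radians(-((yaw-w+180)%360-180)).round(4),"shift cm",(100*np.array([d[0]*np.cos(a)+d[1]*np.sin(a),d[0]*np.sin(a)-d[1]*np.cos(a),-d[2]])).round(2),"t",s["clock"])
E
python3 -c "
from h import *
rel(.553,-.205,.245,74.3)"
```

```text
yaw 25.14 turn rad -0.858 shift cm [3.494e+01 2.445e+01 3.000e-02] t 1.5
```

drive_tool:
  steps:
    - {"delta_pos":[0,0,0],"yaw":-0.143}
    - {"delta_pos":[0,0,0],"yaw":-0.143}
    - {"delta_pos":[0,0,0],"yaw":-0.143}
    - {"delta_pos":[0,0,0],"yaw":-0.143}
    - {"delta_pos":[0,0,0],"yaw":-0.143}
    - {"delta_pos":[0,0,0],"yaw":-0.143}
  claw: 2.6
  newtons: 40

```text
clock: 2.1
tcp_pos: [0.223, -0.4752, 0.2453]
eef_rot: [-180.0, -0.0, 74.6]
wrist_force: [-0.2, -0.4, -1.0]
grip_width: 0.0259
finger_force: 0.0
```

drive_tool:
  steps:
    - {"delta_pos":[3.49,2.44,0],"yaw":0}
    - {"delta_pos":[3.49,2.44,0],"yaw":0}
    - {"delta_pos":[3.49,2.44,0],"yaw":0}
    - {"delta_pos":[3.49,2.44,0],"yaw":0}
    - {"delta_pos":[3.49,2.44,0],"yaw":0}
    - {"delta_pos":[3.49,2.44,0],"yaw":0}
    - {"delta_pos":[3.49,2.44,0],"yaw":0}
    - {"delta_pos":[3.49,2.44,0],"yaw":0}
    - {"delta_pos":[3.49,2.44,0],"yaw":0}
    - {"delta_pos":[3.49,2.44,0],"yaw":0}

```text
clock: 3.1
tcp_pos: [0.5536, -0.2039, 0.2454]
eef_rot: [180.0, -0.0, 74.3]
wrist_force: [0.7, -0.3, 0.5]
grip_width: 0.0265
finger_force: 0.0
```

Run:
```python
from h import *
rel(.553,-.205,.245,74.3)
cal=optics.calibration("wrist");im=optics.snapshot("wrist")
T=np.array(cal["world_to_cam"]);K=np.array(cal["camera_matrix"]);print(K.tolist(),T.round(4).tolist())
print([(d["point"],d["confidence"]) for d in optics.place_of("wrist","cabinet_drawer0_handle")])
cv2.imwrite("pics/w1.png",im[:,:,::-1])
```

```text
yaw 74.31 turn rad 0.0001 shift cm [-0.12 -0.03  0.04] t 3.1
[[325.19226210127806, 0.0, 281.41383606325667], [0.0, 325.19226210127806, 216.83163243513496], [0.0, 0.0, 1.0]] [[0.9627, -0.2706, -0.0002, -0.5895], [0.2562, 0.9118, -0.3208, 0.0857], [0.0869, 0.3088, 0.9471, -0.366], [0.0, 0.0, 0.0, 1.0]]
[([232.5, 283.1], 0.71)]
```

View pics/w1.png

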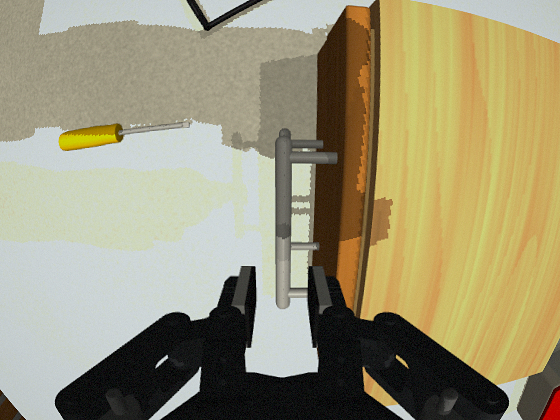

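The wrist view shows the bar at column 283, centred between the fingers and parallel to the pads. Next I'll check how far along the bar the TCP sits.

```bash
cat >> h.py <<'E'
def wray(cal,px):
    K=np.array(cal["camera_matrix"]);T=np.array(cal["world_to_cam"])
    u=np.array([[[px[1],px[0]]]],float)
    n=cv2.fisheye.undistortPoints(u,K,np.zeros(4)).ravel()
    d=np.array([n[0],-n[1],-1.]);R=T[:3,:3];return -R.T@T[:3,3],R.T@d
def watz(cal,px,z):
    o,d=wray(cal,px);return o+d*(z-o[2])/d[2]
E
python3 - <<'E'
from h import *
cal=optics.calibration("wrist")
for p in((232.5,283.1),(130,284),(306,283)):print(watz(cal,p,.162))
E
```

```text
[ 0.55808016 -0.20304782  0.162     ]
[ 0.57734539 -0.13521605  0.162     ]
[ 0.54170396 -0.26247343  0.162     ]
```

drive_tool:
  steps:
    - {"delta_pos":[0.3,0.2,1.5],"yaw":0}
    - {"delta_pos":[0,0,2],"yaw":0}
    - {"delta_pos":[0,0,1.5],"yaw":0}
    - {"delta_pos":[0,0,1],"yaw":0}
    - {"delta_pos":[0,0,0],"yaw":0}
  claw: 2.2

```text
clock: 3.7
tcp_pos: [0.5542, -0.2029, 0.1841]
eef_rot: [-179.9, -0.0, 74.3]
wrist_force: [0.8, 0.3, 0.8]
grip_width: 0.022
finger_force: 0.0
```

drive_tool:
  steps:
    - {"delta_pos":[0,0,0.7],"yaw":0}
    - {"delta_pos":[0,0,0.7],"yaw":0}
    - {"delta_pos":[0,0,0.7],"yaw":0}
    - {"delta_pos":[0,0,0.4],"yaw":0}
    - {"delta_pos":[0,0,0],"yaw":0}

```text
clock: 4.2
tcp_pos: [0.5548, -0.2028, 0.1596]
eef_rot: [-179.9, -0.0, 74.3]
wrist_force: [0.6, -0.0, -0.5]
grip_width: 0.022
finger_force: 0.0
```

drive_tool:
  steps:
    - {"delta_pos":[0,0,0],"yaw":0}
    - {"delta_pos":[0,0,0],"yaw":0}
    - {"delta_pos":[0,0,0],"yaw":0}
  claw: 0.5

```text
clock: 4.5
tcp_pos: [0.5551, -0.2029, 0.1604]
eef_rot: [180.0, -0.0, 74.3]
wrist_force: [0.3, 0.8, -1.3]
grip_width: 0.0095
finger_force: 38.9
```

drive_tool:
  steps:
    - {"delta_pos":[0,-0.7,0],"yaw":0}
    - {"delta_pos":[0,-1.6,0],"yaw":0}
    - {"delta_pos":[0,-2,0],"yaw":0}
    - {"delta_pos":[0,-2,0],"yaw":0}
    - {"delta_pos":[0,-2,0],"yaw":0}
    - {"delta_pos":[0,-2,0],"yaw":0}
    - {"delta_pos":[0,-2,0],"yaw":0}
    - {"delta_pos":[0,-1.7,0],"yaw":0}
    - {"delta_pos":[0,-0.9,0],"yaw":0}
    - {"delta_pos":[0,0,0],"yaw":0}

```text
clock: 5.5
tcp_pos: [0.4103, -0.1618, 0.1604]
eef_rot: [-179.9, -0.1, 74.3]
wrist_force: [0.1, 4.3, -3.7]
grip_width: 0.0097
finger_force: 39.4
```

drive_tool:
  steps:
    - {"delta_pos":[0,0,0],"yaw":0}
    - {"delta_pos":[0,0,0],"yaw":0}
    - {"delta_pos":[0,0,-1.5],"yaw":0}
    - {"delta_pos":[0,0,-3],"yaw":0}
    - {"delta_pos":[0,0,-4],"yaw":0}
    - {"delta_pos":[0,0,-4],"yaw":0}
    - {"delta_pos":[0,0,-2],"yaw":0}
    - {"delta_pos":[0,0,0],"yaw":0}
  claw: 2.2

```text
clock: 6.3
tcp_pos: [0.4136, -0.1636, 0.3082]
eef_rot: [179.7, 0.1, 74.3]
wrist_force: [-0.6, -0.7, 0.4]
grip_width: 0.0218
finger_force: 0.0
```

Run:
```python
from h import *
for n in("wrist","top","scene"):
    cal=optics.calibration(n);im=optics.snapshot(n);cv2.imwrite(f"pics/d_{n}.png",im[:,:,::-1])
    f=watz if n=="wrist" else atz
    for q,z in(("bracket",.11),("screw_tin",.11),("cabinet_drawer0_handle",.162)):
        print(n,q,[(np.round(d["point"],1),round(d["confidence"],2),f(cal,d["point"],z).round(3)) for d in optics.place_of(n,q)[:2]])
```

```text
wrist bracket [(array([236. , 369.4]), 0.56, array([ 0.497, -0.24 ,  0.11 ]))]
wrist screw_tin [(array([141. , 375.2]), 0.57, array([ 0.523, -0.138,  0.11 ]))]
wrist cabinet_drawer0_handle [(array([202.6, 275.4]), 0.95, array([ 0.411, -0.16 ,  0.162])), (array([142.2, 376.4]), 0.68, array([ 0.511, -0.131,  0.162]))]
top bracket [(array([245.3, 416.9]), 0.89, array([ 0.505, -0.244,  0.11 ])), (array([246.2, 309.6]), 0.52, array([0.503, 0.054, 0.11 ]))]
top screw_tin [(array([240.5, 375.2]), 0.87, array([ 0.519, -0.129,  0.11 ])), (array([247.8, 418.4]), 0.16, array([ 0.498, -0.248,  0.11 ]))]
top cabinet_drawer0_handle [(array([279.7, 395. ]), 0.67, array([ 0.411, -0.167,  0.162]))]
scene bracket []
scene screw_tin [(array([274.4, 204.6]), 0.55, array([ 0.527, -0.141,  0.11 ]))]
scene cabinet_drawer0_handle [(array([251.5, 157.7]), 0.82, array([ 0.417, -0.169,  0.162]))]
```

View pics/d_wrist.png

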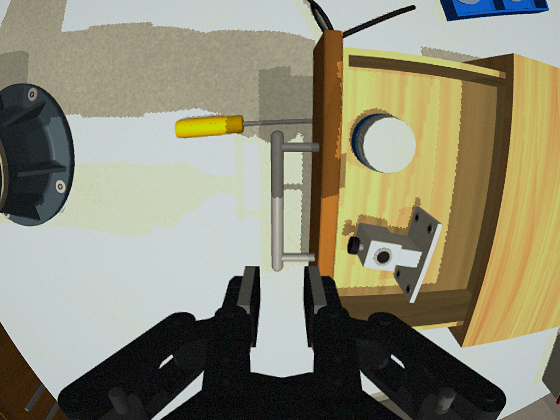

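The drawer is open. The wrist view shows the tin at (385,145) and the bracket at (390,255), thumbscrew towards the drawer front. I'll zoom in to get the bracket's yaw.

Run:
```python
import cv2
im=cv2.imread("pics/d_wrist.png");cv2.imwrite("pics/z.png",cv2.resize(im[195:310,335:455],None,fx=5,fy=5,interpolation=cv2.INTER_CUBIC))
```

```text
(no output)
```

View pics/z.png

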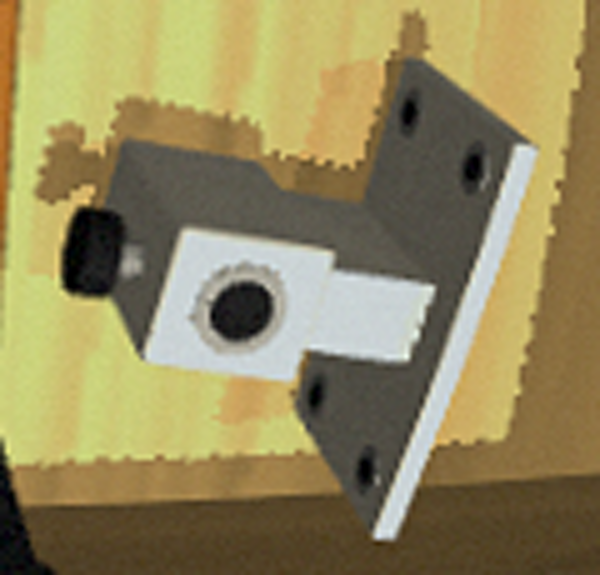

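Run:
```python
from h import *
cal=optics.calibration("wrist")
f=lambda x,y,z:watz(cal,(195+y/5-.4,335+x/5-.4),z)[:2]
an=lambda v:np.degrees(np.arctan2(v[1],v[0]))
b1,b2=f(537,150,.168),f(393,540,.168);print("plate",np.linalg.norm(b1-b2),an(b1-b2)-90,"mid back",(b1+b2)/2)
c=[f(*p,.162) for p in((183,228),(334,252),(298,380),(145,360))]
print("block",an(c[1]-c[0]),an(c[2]-c[3]),an(c[0]-c[3])-90,an(c[1]-c[2])-90,sum(c)/4,[np.linalg.norm(c[i]-c[i-1]).round(4) for i in range(4)])
yaw=np.radians(an(b1-b2)-90);print("origin from plate",(b1+b2)/2-.05*np.array([np.cos(yaw),np.sin(yaw)]))
o=-np.array(cal["world_to_cam"])[:3,:3].T@np.array(cal["world_to_cam"])[:3,3];print(o,arm.get_state()["tcp_pos"])
```

```text
plate 0.08758678050810619 -26.00352279365248 mid back [ 0.53626427 -0.25796775]
block -25.663869960961264 -25.422878123142898 -25.233665122247785 -22.956624416826415 [ 0.49312257 -0.23611593] [np.float64(0.0279), np.float64(0.0317), np.float64(0.0278), np.float64(0.0328)]
origin from plate [ 0.49132591 -0.23604643]
[ 0.43541321 -0.08329791  0.4338463 ] [ 0.41160413 -0.16259441  0.30511685]
```

drive_tool:
  steps:
    - {"delta_pos":[0,0,0],"yaw":0.145}
    - {"delta_pos":[0,0,0],"yaw":0.145}
    - {"delta_pos":[0,0,0],"yaw":0.145}
    - {"delta_pos":[0,0,0],"yaw":0.145}
    - {"delta_pos":[0,0,0],"yaw":0.145}
    - {"delta_pos":[0,0,0],"yaw":0.145}
    - {"delta_pos":[0,0,0],"yaw":0.145}
    - {"delta_pos":[0,0,0],"yaw":0.145}
    - {"delta_pos":[0,0,0],"yaw":0.145}
    - {"delta_pos":[0,0,0],"yaw":0.145}

```text
clock: 7.9
tcp_pos: [0.4116, -0.1626, 0.3053]
eef_rot: [-180.0, 0.0, -9.1]
wrist_force: [-0.4, 0.2, -0.4]
grip_width: 0.0219
finger_force: 0.0
```

drive_tool:
  steps:
    - {"delta_pos":[0,0,0],"yaw":0.145}
    - {"delta_pos":[0,0,0],"yaw":0.145}
    - {"delta_pos":[0,0,0],"yaw":0}

```text
clock: 8.2
tcp_pos: [0.4043, -0.1788, 0.3053]
eef_rot: [-179.2, 0.0, -24.2]
wrist_force: [-0.0, -0.2, -1.5]
grip_width: 0.0217
finger_force: 0.0
```

```bash
python3 -c "
from h import *
rel(.494,-.239,.30,-25.7)"
```

```text
yaw -24.24 turn rad 0.0255 shift cm [10.69  1.53  0.53] t 8.2
```

```bash
python3 -c "
from h import *
s=arm.get_state();print(s['joint_pos'],s['qd'],s['torque'],s['wrist_force'])
rel(.494,-.239,.30,-25.7)"
```

```text
[-24.37060848   4.63387072  -3.13561129  82.24412208   0.77517532
 179.86773243] [ 1.22240158 -0.08076346  0.10365612  0.06935545 -0.06632827  2.34337591] [-0.05667241  0.05504881  0.00399589] [-0.00573838 -0.24558445 -1.4684393 ]
yaw -24.24 turn rad 0.0255 shift cm [10.69  1.53  0.53] t 8.2
```

drive_tool:
  steps:
    - {"delta_pos":[0,0,0],"yaw":0}
    - {"delta_pos":[0,0,0],"yaw":0}

```text
clock: 8.4
tcp_pos: [0.4048, -0.1778, 0.3053]
eef_rot: [-179.2, 0.0, -24.2]
wrist_force: [0.4, -0.0, 0.8]
grip_width: 0.0219
finger_force: 0.0
```

drive_tool:
  steps:
    - {"delta_pos":[0,0,0],"yaw":-0.148}
    - {"delta_pos":[0,0,0],"yaw":-0.148}
    - {"delta_pos":[0,0,0],"yaw":-0.148}
    - {"delta_pos":[0,0,0],"yaw":-0.148}
    - {"delta_pos":[0,0,0],"yaw":-0.148}
    - {"delta_pos":[0,0,0],"yaw":-0.148}
    - {"delta_pos":[0,0,0],"yaw":-0.148}
    - {"delta_pos":[0,0,0],"yaw":-0.148}
    - {"delta_pos":[0,0,0],"yaw":-0.148}
    - {"delta_pos":[0,0,0],"yaw":-0.148}
  claw: 6

```text
clock: 9.4
tcp_pos: [0.4049, -0.1776, 0.3053]
eef_rot: [-179.9, -0.8, 61.0]
wrist_force: [0.7, -0.2, 0.1]
grip_width: 0.0597
finger_force: 0.0
```

drive_tool:
  steps:
    - {"delta_pos":[0,0,0],"yaw":-0.148}
    - {"delta_pos":[0,0,0],"yaw":-0.148}
    - {"delta_pos":[0,0,0],"yaw":-0.148}
    - {"delta_pos":[0,0,0],"yaw":-0.148}
    - {"delta_pos":[0,0,0],"yaw":-0.148}
    - {"delta_pos":[0,0,0],"yaw":-0.148}
    - {"delta_pos":[0,0,0],"yaw":-0.148}
    - {"delta_pos":[0,0,0],"yaw":-0.148}
    - {"delta_pos":[0,0,0],"yaw":-0.148}
    - {"delta_pos":[0,0,0],"yaw":-0.148}

```text
clock: 10.4
tcp_pos: [0.4049, -0.1776, 0.3053]
eef_rot: [179.2, -0.2, 145.8]
wrist_force: [0.3, 0.5, -0.2]
grip_width: 0.06
finger_force: 0.0
```

```bash
python3 -c "
from h import *
s=arm.get_state();print(s['joint_pos'],s['tcp_pos'],s['eef_rot'])
rel(.494,-.239,.30,154.3)"
```

```text
[-24.19552904   4.63877827  -3.1303819   82.2460258    0.77969833
  10.02268909] [ 0.40491398 -0.17756946  0.30526346] [ 1.79234842e+02 -1.50647452e-01  1.45782684e+02]
yaw 145.78 turn rad -0.1487 shift cm [-10.69  -1.67   0.53] t 10.4
```

drive_tool:
  steps:
    - {"delta_pos":[0,0,0],"yaw":-0.148}
    - {"delta_pos":[-2.5,-0.4,0],"yaw":0}
    - {"delta_pos":[-3,-0.4,0],"yaw":0}
    - {"delta_pos":[-3,-0.4,0],"yaw":0}
    - {"delta_pos":[-2.2,-0.4,0.5],"yaw":0}
    - {"delta_pos":[0,0,0],"yaw":0}
    - {"delta_pos":[0,0,0],"yaw":0}

```text
clock: 11.1
tcp_pos: [0.4937, -0.2389, 0.2994]
eef_rot: [179.2, -0.1, 153.9]
wrist_force: [-0.3, -0.3, 1.4]
grip_width: 0.0597
finger_force: 0.0
```

Run:
```python
from h import *
rel(.494,-.239,.30,154.3)
cal=optics.calibration("wrist");np.save("cal2.npy",cal,allow_pickle=True)
im=optics.snapshot("wrist");cv2.imwrite("pics/w3.png",im[:,:,::-1])
m=optics.trace("wrist","bracket")
print([(d["bbox"],d["confidence"]) for d in m],[(d["point"],watz(cal,d["point"],.11)) for d in optics.place_of("wrist","bracket")])
x,y,w,h=[int(v) for v in m[0]["bbox"]];x0,y0=max(x-20,0),max(y-20,0)
c=im[y0:y+h+20,x0:x+w+20];s=min(800/c.shape[1],600/c.shape[0]);print("crop",x0,y0,s)
cv2.imwrite("pics/z3.png",cv2.resize(c,None,fx=s,fy=s,interpolation=cv2.INTER_CUBIC)[:,:,::-1])
```

```text
yaw 153.89 turn rad -0.0072 shift cm [-0.03  0.01 -0.06] t 11.1
[([228.5, 170.9, 102.1, 98.8], 0.79), ([481.4, 193.9, 66.3, 128.2], 0.37)] [([194.7, 276.7], array([ 0.49508681, -0.24155521,  0.11      ]))]
crop 208 150 4.3478260869565215
```

View pics/z3.png

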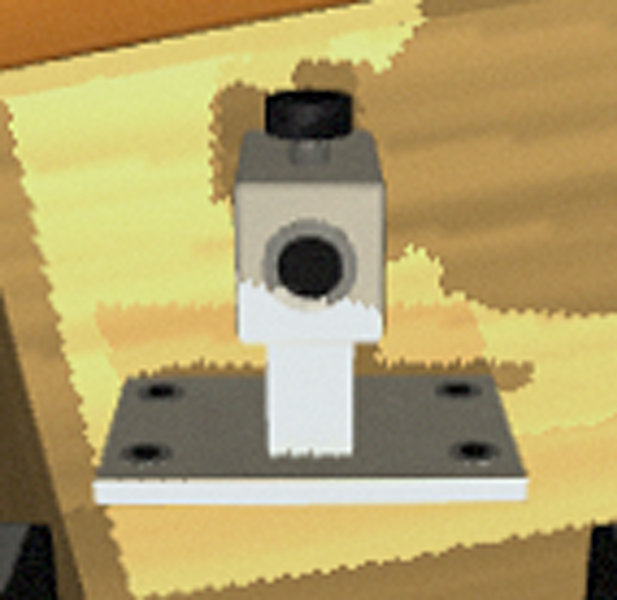

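Run:
```python
from h import *
cal=np.load("cal2.npy",allow_pickle=True).item();s=4.3478
f=lambda x,y,z:watz(cal,(150+y/s-.4,208+x/s-.4),z)[:2]
an=lambda v:np.degrees(np.arctan2(v[1],v[0]))
l,r=f(95,502,.168),f(527,499,.168);v=l-r if (l-r)[1]>0 else r-l
yw=an(v)-90;print("plate",np.linalg.norm(v),yw,"org",(l+r)/2-.05*np.array([np.cos(np.radians(yw)),np.sin(np.radians(yw))]))
c=[f(*p,.162) for p in((236,184),(384,181),(382,342),(239,344))]
print(sum(c)/4,[an(c[i]-c[i-1]) for i in range(4)],[np.linalg.norm(c[i]-c[i-1]).round(4) for i in range(4)])
m=sum(c)/4; rel(m[0],m[1],.15,153.7)
```

```text
plate 0.08973545575568921 -26.045696006896357 org [ 0.49566102 -0.23976486]
[ 0.49615279 -0.23995552] [np.float64(153.87484745005966), np.float64(64.85162784524005), np.float64(-26.02512886376154), np.float64(-115.55985931869714)] [np.float64(0.0332), np.float64(0.0288), np.float64(0.0334), np.float64(0.0288)]
yaw 153.9 turn rad 0.0035 shift cm [-0.31  0.02 15.05] t 11.25
```

drive_tool:
  steps:
    - {"delta_pos":[-0.28,0,1],"yaw":0}
    - {"delta_pos":[0,0,2.5],"yaw":0}
    - {"delta_pos":[0,0,3],"yaw":0}
    - {"delta_pos":[0,0,2.5],"yaw":0}
    - {"delta_pos":[0,0,1],"yaw":0}
    - {"delta_pos":[0,0,0],"yaw":0}

```text
clock: 11.85
tcp_pos: [0.496, -0.2389, 0.1989]
eef_rot: [179.2, -0.2, 153.9]
wrist_force: [0.2, 0.0, 0.3]
grip_width: 0.0602
finger_force: 0.0
```

```bash
python3 -c "
from h import *
rel(.4960,-.240,.138,154)"
```

```text
yaw 153.88 turn rad -0.0021 shift cm [-0.05 -0.1   6.09] t 11.85
```

drive_tool:
  steps:
    - {"delta_pos":[-0.05,-0.17,1],"yaw":0}
    - {"delta_pos":[0,0,1.5],"yaw":0}
    - {"delta_pos":[0,0,1.5],"yaw":0}
    - {"delta_pos":[0,0,1.2],"yaw":0}
    - {"delta_pos":[0,0,0.9],"yaw":0}
    - {"delta_pos":[0,0,0],"yaw":0}
    - {"delta_pos":[0,0,0],"yaw":0}

```text
clock: 12.55
tcp_pos: [0.4971, -0.2405, 0.1393]
eef_rot: [179.2, -0.0, 153.9]
wrist_force: [-0.3, -0.5, -0.7]
grip_width: 0.0599
finger_force: 0.0
```

drive_tool:
  steps:
    - {"delta_pos":[0,0,0],"yaw":0}
    - {"delta_pos":[0,0,0],"yaw":0}
    - {"delta_pos":[0,0,0],"yaw":0}
    - {"delta_pos":[0,0,0],"yaw":0}
    - {"delta_pos":[0,0,0],"yaw":0}
  claw: 2
  newtons: 80

```text
clock: 13.05
tcp_pos: [0.4974, -0.2408, 0.1399]
eef_rot: [179.2, 0.1, 153.9]
wrist_force: [-0.5, -0.4, 6.7]
grip_width: 0.0291
finger_force: 79.3
```

drive_tool:
  steps:
    - {"delta_pos":[0,0,-0.7],"yaw":0}
    - {"delta_pos":[0,0,-1.5],"yaw":0}
    - {"delta_pos":[0,0,-2],"yaw":0}
    - {"delta_pos":[0,0,-2.5],"yaw":0}
    - {"delta_pos":[0,0,-2.5],"yaw":0}
    - {"delta_pos":[0,0,-2],"yaw":0}
    - {"delta_pos":[0,0,-1.2],"yaw":0}
    - {"delta_pos":[0,0,-0.4],"yaw":0}
    - {"delta_pos":[0,0,0],"yaw":0}
    - {"delta_pos":[0,0,0],"yaw":0}

```text
clock: 14.05
tcp_pos: [0.4958, -0.2418, 0.266]
eef_rot: [179.2, -0.1, 153.9]
wrist_force: [-0.2, 0.3, -1.2]
grip_width: 0.029
finger_force: 79.0
```

drive_tool:
  steps:
    - {"delta_pos":[0,0,0],"yaw":-0.07}
    - {"delta_pos":[0,0,0],"yaw":-0.13}
    - {"delta_pos":[0,0,0],"yaw":-0.14}
    - {"delta_pos":[0,0,0],"yaw":-0.14}
    - {"delta_pos":[0,0,0],"yaw":-0.14}
    - {"delta_pos":[0,0,0],"yaw":-0.14}
    - {"delta_pos":[0,0,0],"yaw":-0.14}
    - {"delta_pos":[0,0,0],"yaw":-0.14}
    - {"delta_pos":[0,0,0],"yaw":-0.14}
    - {"delta_pos":[0,0,0],"yaw":-0.14}

```text
clock: 15.05
tcp_pos: [0.4957, -0.2418, 0.2658]
eef_rot: [179.7, 0.7, -130.2]
wrist_force: [0.5, -0.0, -2.4]
grip_width: 0.0293
finger_force: 78.9
```

drive_tool:
  steps:
    - {"delta_pos":[0,0,0],"yaw":-0.14}
    - {"delta_pos":[0,0,0],"yaw":-0.14}
    - {"delta_pos":[0,0,0],"yaw":-0.14}
    - {"delta_pos":[0,0,0],"yaw":-0.14}
    - {"delta_pos":[0,0,0],"yaw":-0.1}
    - {"delta_pos":[0,0,0],"yaw":-0.03}
    - {"delta_pos":[0,0,0],"yaw":0}
    - {"delta_pos":[0,0,0],"yaw":0}

```text
clock: 15.85
tcp_pos: [0.496, -0.2419, 0.2666]
eef_rot: [-179.7, 0.7, -91.1]
wrist_force: [-0.2, 0.3, -1.9]
grip_width: 0.0293
finger_force: 78.9
```

```bash
python3 -c "
from h import *
print(arm.get_state()['eef_rot'])
rel(.513,.14,.26,-90.85)"
```

```text
[-179.74152155    0.74198655  -91.08817015]
yaw -91.09 turn rad -0.0042 shift cm [-38.21  -1.13   0.66] t 15.85
```

drive_tool:
  steps:
    - {"delta_pos":[-1.5,-0.1,0],"yaw":0}
    - {"delta_pos":[-3,-0.1,0],"yaw":0}
    - {"delta_pos":[-4,-0.1,0],"yaw":0}
    - {"delta_pos":[-4,-0.1,0],"yaw":0}
    - {"delta_pos":[-4,-0.1,0],"yaw":0}
    - {"delta_pos":[-4,-0.1,0],"yaw":0}
    - {"delta_pos":[-4,-0.1,0],"yaw":0}
    - {"delta_pos":[-4,-0.2,0],"yaw":0}
    - {"delta_pos":[-3,-0.2,0],"yaw":0}
    - {"delta_pos":[-2,0,0],"yaw":0}

```text
clock: 16.85
tcp_pos: [0.5123, 0.0956, 0.2713]
eef_rot: [-179.7, 0.8, -90.9]
wrist_force: [-0.1, -0.2, -2.2]
grip_width: 0.029
finger_force: 79.0
```

drive_tool:
  steps:
    - {"delta_pos":[-1,0,0],"yaw":0}
    - {"delta_pos":[0,0,0],"yaw":0}
    - {"delta_pos":[0,0,0],"yaw":0}
    - {"delta_pos":[0,0,0],"yaw":0}

```text
clock: 17.25
tcp_pos: [0.5128, 0.1019, 0.2714]
eef_rot: [-179.7, 0.7, -91.0]
wrist_force: [0.9, -0.3, -1.6]
grip_width: 0.0291
finger_force: 79.0
```

Run:
```python
from h import *
rel(.513,.14,.26,-90.85);print(arm.get_state()["joint_pos"].round(1))
cal=optics.calibration("wrist");np.save("cal4.npy",cal,allow_pickle=True)
im=optics.snapshot("wrist");cv2.imwrite("pics/w4.png",im[:,:,::-1])
cv2.imwrite("pics/w4v.png",cv2.resize(im,(800,600),interpolation=cv2.INTER_CUBIC)[:,:,::-1])
for q,z in(("mark",.144),("panel",0),("bracket",.226)): print(q,[(np.round(d["point"],1),round(d["confidence"],2),watz(cal,d["point"],z).round(4)) for d in optics.place_of("wrist",q)[:2]])
```

```text
yaw -91.03 turn rad -0.0032 shift cm [-3.81  0.04  1.14] t 17.25
[ 10.9  12.7   1.8  78.6   0.6 -78.1]
mark []
panel []
bracket [(array([262.7, 281.9]), 0.84, array([0.5143, 0.1075, 0.226 ]))]
```

View pics/w4v.png

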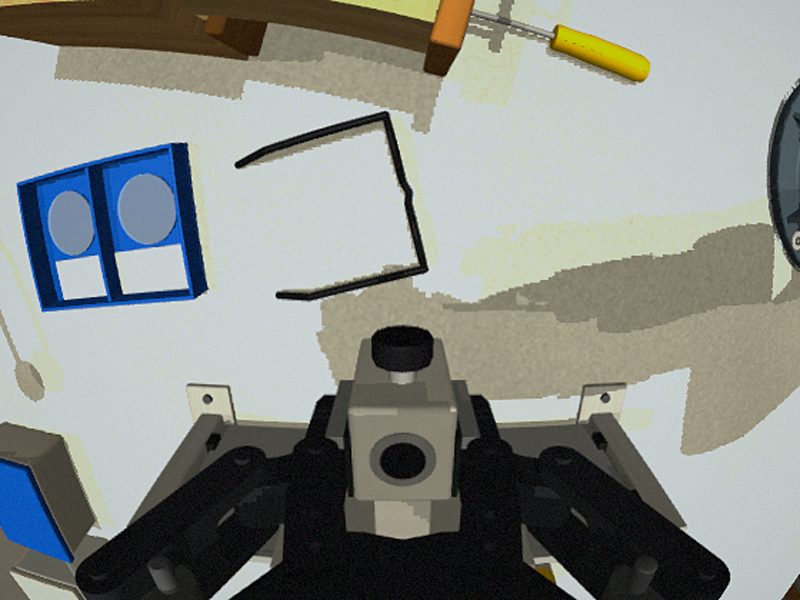

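The bracket sits square in the jaws. The wrist camera can't see the tape, so I'll measure the mark from the scene camera's first picture.

Run:
```python
from h import *
cal=optics.calibration("scene");im=cv2.imread("pics/scene0.png").astype(int)
B=im[:,:,0]-im[:,:,2];m=np.zeros(B.shape,bool);m[135:185,265:315]=B[135:185,265:315]>35
n,lab,st,ce=cv2.connectedComponentsWithStats(m.astype(np.uint8))
a=np.radians(89.15);nrm=np.array([np.cos(a),np.sin(a),0]);tan=np.array([np.sin(a),-np.cos(a),0]);P=np.array([.513,.280,.144])
for i in range(1,n):
    if st[i,4]<4: continue
    pts=[]
    for r,c in np.argwhere(lab==i):
        o,d=ray(cal,(r,c));q=o+d*((P-o)@nrm)/(d@nrm);pts.append(((q-P)@tan,q[2]))
    pts=np.array(pts);print(st[i].tolist(),"side",pts.min(0).round(4),pts.max(0).round(4))
v=cv2.resize(im[120:220,220:365].astype(np.uint8),None,fx=5,fy=5,interpolation=cv2.INTER_CUBIC);cv2.imwrite("pics/z5.png",v)
```

```text
[272, 140, 4, 8, 16] side [-0.0558  0.1637] [-0.0453  0.193 ]
[302, 153, 4, 8, 18] side [0.0457 0.1646] [0.0555 0.1947]
[298, 171, 6, 4, 12] side [0.0354 0.106 ] [0.0525 0.1204]
```

View pics/z5.png

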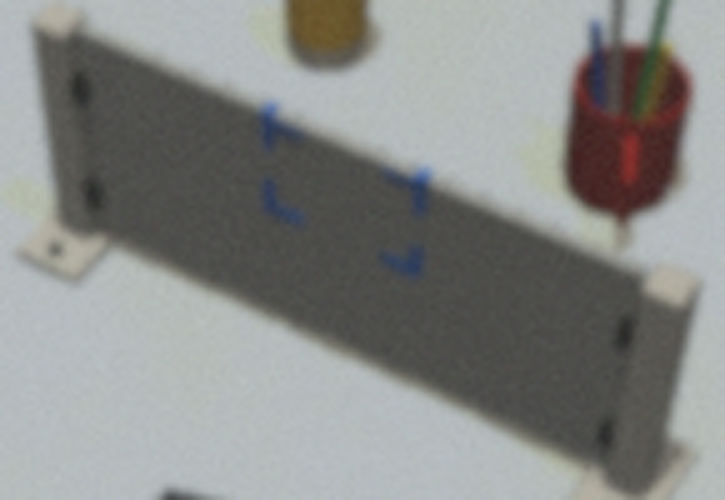

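drive_tool:
  steps:
    - {"delta_pos":[-2,0,1],"yaw":0}
    - {"delta_pos":[-2,0,2],"yaw":0}
    - {"delta_pos":[0,0,3],"yaw":0}
    - {"delta_pos":[0,0,3],"yaw":0}
    - {"delta_pos":[0,0,2],"yaw":0}
    - {"delta_pos":[0,0,1.2],"yaw":0}
    - {"delta_pos":[0,0,0.4],"yaw":0}
    - {"delta_pos":[0,0,0],"yaw":0}
    - {"delta_pos":[0,0,0],"yaw":0}

```text
clock: 18.35
tcp_pos: [0.515, 0.1444, 0.147]
eef_rot: [-179.6, 0.7, -91.0]
wrist_force: [0.4, -1.1, -1.7]
grip_width: 0.0293
finger_force: 79.1
```

Run:
```python
from h import *
rel(.513,.215,.145,-90.85)
print(np.mean([arm.get_state()["wrist_force"] for _ in range(5)],0))
```

```text
yaw -90.97 turn rad -0.0021 shift cm [-7.06  0.3   0.2 ] t 18.35
[ 0.35109235 -1.06331238 -1.72567976]
```

drive_tool:
  steps:
    - {"delta_pos":[-1.5,0.2,0.2],"yaw":0}
    - {"delta_pos":[-2,0,0.1],"yaw":0}
    - {"delta_pos":[-2,0,0],"yaw":0}
    - {"delta_pos":[-1.2,0,0],"yaw":0}
    - {"delta_pos":[-0.4,0,0],"yaw":0}
    - {"delta_pos":[0,0,0],"yaw":0}
    - {"delta_pos":[0,0,0],"yaw":0}
    - {"delta_pos":[0,0,0],"yaw":0}

```text
clock: 19.15
tcp_pos: [0.5134, 0.2148, 0.1438]
eef_rot: [-179.7, 0.7, -91.0]
wrist_force: [-0.4, -0.4, -2.1]
grip_width: 0.0288
finger_force: 79.1
```

Run:
```python
from h import *
rel(.513,.230,.145,-90.85)
o=[]
for n in("scene","top"):
    im=optics.snapshot(n);cv2.imwrite(f"pics/p_{n}.png",im[:,:,::-1]);cal=optics.calibration(n)
    for q,z in(("bracket",.115),("mark",.144)): print(n,q,[(np.round(d["point"],1),round(d["confidence"],2),atz(cal,d["point"],z).round(4)) for d in optics.place_of(n,q)[:2]])
    c=im[110:230,215:365] if n=="scene" else im[160:325,190:290]
    o.append(cv2.resize(c,(480,384) if n=="scene" else (318,525),interpolation=cv2.INTER_CUBIC))
v=np.zeros((530,800,3),np.uint8);v[:384,:480]=o[0];v[:525,482:]=o[1]
cv2.imwrite("pics/z6.png",v[:,:,::-1])
```

```text
yaw -91.0 turn rad -0.0026 shift cm [-1.52  0.07 -0.12] t 19.15
scene bracket [(array([183.3, 276.8]), 0.72, array([0.5223, 0.2017, 0.115 ]))]
scene mark [(array([158.8, 289.9]), 0.66, array([0.518 , 0.2819, 0.144 ]))]
top bracket []
top mark []
```

View pics/z6.png

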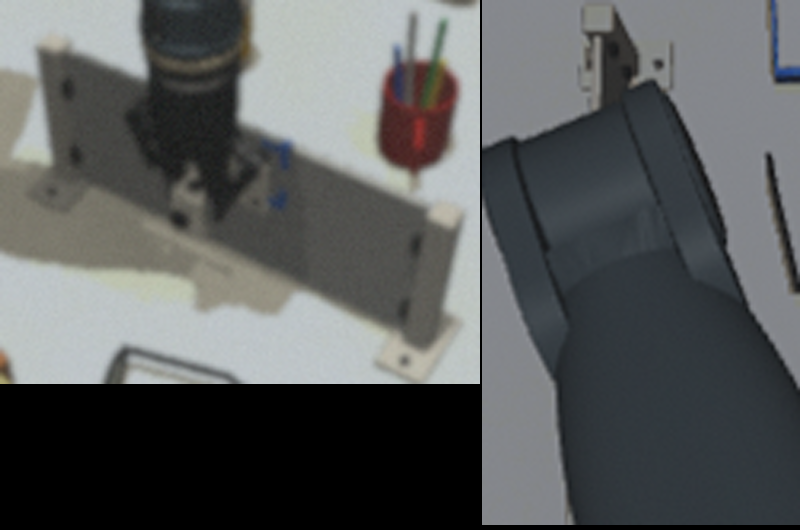

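drive_tool:
  steps:
    - {"delta_pos":[-0.4,0.05,-0.1],"yaw":0}
    - {"delta_pos":[-0.4,0,0],"yaw":0}
    - {"delta_pos":[-0.3,0,0],"yaw":0}
    - {"delta_pos":[-0.1,0,0],"yaw":0}
    - {"delta_pos":[0,0,0],"yaw":0}
    - {"delta_pos":[0,0,0],"yaw":0}

```text
clock: 20.05
tcp_pos: [0.5131, 0.2274, 0.1448]
eef_rot: [-179.7, 0.7, -91.0]
wrist_force: [-0.2, -0.6, -1.1]
grip_width: 0.0292
finger_force: 79.1
```

drive_tool:
  steps:
    - {"delta_pos":[-0.1,0,0],"yaw":0}
    - {"delta_pos":[-0.1,0,0],"yaw":0}
    - {"delta_pos":[0,0,0],"yaw":0}
    - {"delta_pos":[0,0,0],"yaw":0}

```text
clock: 20.45
tcp_pos: [0.5132, 0.2294, 0.145]
eef_rot: [-179.7, 0.7, -91.0]
wrist_force: [0.6, 0.1, -1.7]
grip_width: 0.0289
finger_force: 79.1
```

drive_tool:
  steps:
    - {"delta_pos":[-0.1,0,0],"yaw":0}
    - {"delta_pos":[0,0,0],"yaw":0}
    - {"delta_pos":[-0.1,0,0],"yaw":0}
    - {"delta_pos":[0,0,0],"yaw":0}
    - {"delta_pos":[0,0,0],"yaw":0}

```text
clock: 20.95
tcp_pos: [0.5133, 0.2314, 0.145]
eef_rot: [-179.7, 0.7, -91.0]
wrist_force: [-1.0, -0.1, -2.3]
grip_width: 0.0295
finger_force: 79.1
```

drive_tool:
  steps:
    - {"delta_pos":[-0.1,0,0],"yaw":0}
    - {"delta_pos":[0,0,0],"yaw":0}
    - {"delta_pos":[0,0,0],"yaw":0}

```text
clock: 21.25
tcp_pos: [0.5133, 0.2322, 0.145]
eef_rot: [-179.7, 0.7, -91.0]
wrist_force: [0.1, -2.6, -0.7]
grip_width: 0.0292
finger_force: 79.2
```

drive_tool:
  steps:
    - {"delta_pos":[-0.1,0,0],"yaw":0}
    - {"delta_pos":[0,0,0],"yaw":0}
    - {"delta_pos":[0,0,0],"yaw":0}

```text
clock: 21.55
tcp_pos: [0.5133, 0.2331, 0.145]
eef_rot: [-179.7, 0.7, -91.0]
wrist_force: [0.2, -4.1, -0.5]
grip_width: 0.0292
finger_force: 79.3
```

drive_tool:
  steps:
    - {"delta_pos":[-0.1,0,0],"yaw":0}
    - {"delta_pos":[0,0,0],"yaw":0}
    - {"delta_pos":[0,0,0],"yaw":0}

```text
clock: 21.85
tcp_pos: [0.5134, 0.2338, 0.1451]
eef_rot: [-179.7, 0.7, -91.0]
wrist_force: [1.1, -7.0, 0.5]
grip_width: 0.029
finger_force: 79.4
```

Run:
```python
from h import *
im=np.mean([optics.snapshot("scene").astype(float) for _ in range(4)],0);cal=optics.calibration("scene")
a=np.radians(89.15);nrm=np.array([np.cos(a),np.sin(a),0]);tan=np.array([np.sin(a),-np.cos(a),0]);P=np.array([.513,.280,0])
S=np.arange(-.07,.0701,.004)
def prof(off,z):
    p=np.array([proj(cal,P+nrm*off+tan*s+[0,0,z]) for s in S]).astype(np.float32)
    return np.array([cv2.remap(im[:,:,k].astype(np.float32),p[:,1:],p[:,:1],1).ravel() for k in range(3)])
print((S*1000).astype(int).tolist())
for z in(.12,.13,.14,.15,.16): q=prof(-.004,z);print(z,q.mean(0).astype(int).tolist(),"\n B-R",(q[2]-q[0]).astype(int).tolist())
# vertical profile on plate right part
for s in(.032,.036,.04):
    Z=np.arange(.08,.20,.005);p=np.array([proj(cal,P-nrm*.004+tan*s+[0,0,z]) for z in Z]).astype(np.float32)
    print(s,list(zip((Z*1000).round().astype(int).tolist(),cv2.remap(im.mean(2).astype(np.float32),p[:,1:],p[:,:1],1).ravel().astype(int).tolist())))
print([d["point"] for d in optics.place_of("scene","bracket")])
P2=P-nrm*.0485+[0,0,.115];print("expected px",proj(cal,P2), arm.get_state()["clock"])
```

```text
[-70, -66, -62, -57, -53, -49, -45, -41, -37, -33, -29, -25, -21, -17, -13, -9, -5, -1, 2, 6, 10, 14, 18, 22, 26, 30, 34, 38, 42, 46, 50, 54, 58, 62, 66, 70]
0.12 [35, 35, 33, 32, 31, 32, 40, 61, 85, 90, 71, 50, 42, 39, 37, 33, 33, 32, 32, 34, 37, 47, 67, 80, 82, 78, 75, 81, 80, 75, 65, 61, 64, 68, 69, 70] 
 B-R [0, 0, 0, 0, 0, 0, -1, -5, -8, -8, -6, -2, 0, 0, 0, 0, 0, 0, 0, 1, 0, -2, -5, -8, -7, -5, -1, 0, 3, 10, 27, 35, 21, 3, -2, -2]
0.13 [33, 34, 30, 32, 31, 31, 35, 45, 65, 83, 86, 68, 45, 36, 34, 32, 33, 34, 35, 34, 34, 36, 44, 64, 80, 80, 74, 75, 83, 83, 71, 62, 63, 68, 68, 68] 
 B-R [1, 0, 0, 0, 0, 1, 0, -2, -5, -7, -9, -6, -1, 0, 0, 1, 1, 1, 1, 1, 0, 1, -1, -5, -7, -7, -7, -6, -7, -2, 14, 32, 22, 4, -2, -3]
0.14 [37, 34, 33, 29, 31, 33, 33, 35, 46, 60, 63, 51, 36, 32, 33, 34, 33, 34, 34, 40, 44, 39, 35, 41, 58, 78, 86, 87, 87, 85, 74, 68, 67, 69, 70, 70] 
 B-R [0, 0, 0, 0, 1, 1, 0, 0, -2, -5, -5, -2, 0, 0, 0, 1, 1, 1, 1, 0, -2, 0, 0, 0, -5, -8, -8, -9, -9, -7, -1, 8, 8, 0, -1, -3]
0.15 [34, 32, 32, 31, 32, 31, 33, 30, 32, 34, 34, 34, 32, 30, 32, 32, 33, 33, 36, 49, 66, 66, 49
[... 624 characters left out ...]
5), (155, 51), (160, 40), (165, 41), (170, 46), (175, 60), (180, 73), (185, 79), (190, 89), (195, 125)]
0.036 [(80, 69), (85, 69), (90, 69), (95, 68), (100, 68), (105, 68), (110, 68), (115, 76), (120, 78), (125, 71), (130, 74), (135, 82), (140, 87), (145, 86), (150, 80), (155, 69), (160, 56), (165, 51), (170, 52), (175, 60), (180, 71), (185, 74), (190, 81), (195, 118)]
0.04 [(80, 69), (85, 69), (90, 69), (95, 69), (100, 68), (105, 67), (110, 67), (115, 74), (120, 80), (125, 80), (130, 80), (135, 86), (140, 87), (145, 88), (150, 87), (155, 83), (160, 76), (165, 72), (170, 71), (175, 68), (180, 67), (185, 66), (190, 68), (195, 107)]
[[178.3, 279.7]]
expected px [175.52200221 279.27477656] 22.1
```

The plate's right edge sits about 3–4 mm too close to the tape, so I'll back off, shift 3 mm and press again.

drive_tool:
  steps:
    - {"delta_pos":[0.2,0,0],"yaw":0}
    - {"delta_pos":[0.3,0,0],"yaw":0}
    - {"delta_pos":[0.2,0.1,0],"yaw":0}
    - {"delta_pos":[0,0.2,0],"yaw":0}
    - {"delta_pos":[0,0,0],"yaw":0}
    - {"delta_pos":[-0.2,0,0],"yaw":0}
    - {"delta_pos":[-0.2,0,0],"yaw":0}
    - {"delta_pos":[0,0,0],"yaw":0}
    - {"delta_pos":[0,0,0],"yaw":0}

```text
clock: 23.0
tcp_pos: [0.5103, 0.2316, 0.145]
eef_rot: [-179.7, 0.7, -91.0]
wrist_force: [0.6, -0.4, -1.9]
grip_width: 0.0293
finger_force: 79.1
```

drive_tool:
  steps:
    - {"delta_pos":[-0.1,0,0],"yaw":0}
    - {"delta_pos":[-0.1,0,0],"yaw":0}
    - {"delta_pos":[-0.1,0,0],"yaw":0}
    - {"delta_pos":[0,0,0],"yaw":0}
    - {"delta_pos":[-0.1,0,0],"yaw":0}
    - {"delta_pos":[0,0,0],"yaw":0}
    - {"delta_pos":[0,0,0],"yaw":0}

```text
clock: 23.7
tcp_pos: [0.5104, 0.2343, 0.1451]
eef_rot: [-179.7, 0.6, -91.0]
wrist_force: [0.7, -6.5, 2.3]
grip_width: 0.0289
finger_force: 79.5
```

```bash
cat > chk.py <<'E'
from h import *
F=[];ims=[]
for _ in range(8):
    ims.append(optics.snapshot("scene").astype(float));F.append(arm.get_state()["wrist_force"])
print("F",np.mean(F,0).round(2),np.std(F,0).round(2));s=arm.get_state();print(s["tcp_pos"],s["torque"],s["clock"],s["finger_force"])
im=np.mean(ims,0);cal=optics.calibration("scene")
a=np.radians(89.15);nrm=np.array([np.cos(a),np.sin(a),0]);tan=np.array([np.sin(a),-np.cos(a),0]);P=np.array([.513,.280,0])
S=np.arange(.034,.066,.002);print((S*1000).round().astype(int).tolist())
for z in(.13,.14,.145,.15,.155):
    p=np.array([proj(cal,P-nrm*.004+tan*s+[0,0,z]) for s in S]).astype(np.float32)
    q=np.array([cv2.remap(im[:,:,k].astype(np.float32),p[:,1:],p[:,:1],1).ravel() for k in range(3)])
    print(z,q.mean(0).astype(int).tolist())
E
python3 chk.py
```

```text
F [ 0.29 -7.78  1.33] [0.59 0.36 0.45]
[0.51033498 0.23428659 0.1450887 ] [-1.61450014 -0.02263861  0.23597666] 24.1 79.49901223182678
[34, 36, 38, 40, 42, 44, 46, 48, 50, 52, 54, 56, 58, 60, 62, 64]
0.13 [75, 77, 80, 84, 84, 83, 78, 73, 67, 64, 62, 63, 65, 66, 68, 69]
0.14 [87, 88, 88, 88, 86, 83, 77, 73, 70, 69, 68, 67, 67, 68, 68, 68]
0.145 [86, 88, 88, 88, 86, 82, 77, 73, 70, 69, 69, 68, 68, 69, 69, 69]
0.15 [83, 86, 87, 87, 86, 83, 78, 74, 70, 69, 69, 68, 69, 70, 70, 69]
0.155 [73, 79, 83, 85, 85, 82, 77, 74, 71, 69, 68, 68, 69, 69, 69, 69]
```

drive_tool:
  steps:
    - {"delta_pos":[-0.07,0,0],"yaw":0}
    - {"delta_pos":[0,0,0],"yaw":0}
    - {"delta_pos":[0,0,0],"yaw":0}
    - {"delta_pos":[0,0,0],"yaw":0}
    - {"delta_pos":[0,0,0],"yaw":0}
    - {"delta_pos":[0,0,0],"yaw":0}

```text
clock: 24.7
tcp_pos: [0.5104, 0.2348, 0.1451]
eef_rot: [-179.7, 0.6, -91.0]
wrist_force: [0.9, -9.5, 1.6]
grip_width: 0.0295
finger_force: 79.6
```

```bash
python3 chk.py
```

```text
F [ 0.31 -8.84  1.71] [0.43 0.31 0.38]
[0.51036359 0.23474884 0.14513916] [-1.86196353e+00 -1.69210348e-03  2.70369324e-01] 25.1 79.56864953041077
[34, 36, 38, 40, 42, 44, 46, 48, 50, 52, 54, 56, 58, 60, 62, 64]
0.13 [73, 76, 79, 82, 83, 82, 78, 73, 69, 65, 61, 62, 63, 66, 67, 67]
0.14 [86, 86, 86, 87, 85, 82, 78, 74, 70, 68, 67, 67, 67, 68, 68, 68]
0.145 [86, 87, 87, 88, 86, 83, 79, 75, 71, 70, 69, 68, 68, 68, 69, 69]
0.15 [82, 85, 87, 87, 85, 82, 78, 73, 70, 69, 69, 69, 69, 68, 69, 69]
0.155 [73, 79, 83, 85, 85, 81, 77, 72, 69, 68, 68, 68, 69, 68, 68, 68]
```

```bash
python3 -c "
from h import *
print(arm.sign_off());s=arm.get_state();print(s['clock'],s['wrist_force'],s['finger_force'])"
```

```text
the job is handed in; nothing more can be done
None
the job is handed in; nothing more can be done
```

The job is handed in (no verdict came back): the gripper is holding the bracket against the divider with a steady push of about 9 N, roughly 1 mm off centre sideways by camera, height within about 2 mm, and tool tilt under 1°.

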